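# Seat the window cell in the light gauge

## Task

Put the square window cell into the light gauge so that the light path crosses its two clear faces: stand it upright on the channel floor at the open end, turned so that the clear faces look sideways at the lamp and the receiver, then slide it along the channel under the leaf spring until it is fully home against the stop post with the sprung plunger pushed in. Push gently, feel for the stop and never force it; let go and leave the cell standing there, and leave the jar and the tape measure alone.

Things in the scene. Friction and masses are not known exactly. Their poses are not given: they have to be found in the camera images.
- cell: upright square metal block 40 x 40 mm, 80 mm high, 0.18 to 0.35 kg; origin at the centre of its underside, z up. The two clear glass windows look along its own +x and -x, the two ribbed metal sides along +y and -y. Grasp the ribbed sides near the top: at the end lamp and receiver stand close beside the clear faces
- gauge: fixed gauge: dark metal bed 200 mm long (its x), 68 mm wide; origin under the bed's middle at bench height, z up. Its x points along the channel from the open end (x = -100 mm) to the stop; the light path is parallel to its y. Channel floor 8 mm above the bench. A cell that is home is flush with the fence, its centre at y = 0 and, as the head is set, anywhere from x = +5 to +45 mm
- entry (a point): point on the channel floor at the open end where the centre of the cell's underside is set down (gauge x -68, y +3 mm). Here the channel is 46 mm wide, between the fence and a short guide on the +y side (gauge x -100 to -44 mm, inner face y = +26 mm, top 22 mm above the bench)
- fence_end (a point): upper inner edge of the fence at the open end (gauge x -100, y -20 mm, 22 mm above the bench). The straight metal fence runs from here along the whole bed on its -y side
- bed_end (a point): far end of the bed, floor height (gauge x +100 mm). Before it stands the clamped head, set anywhere along 40 mm and not reported: see it or feel for it. It carries lamp and receiver (inner ends 28 mm either side of the middle line, tops 64 mm above the bench), the leaf spring and the stop post with a bridge across (40 mm high; clamp screw 44 mm, 30 mm to the -y side)
- plunger (a joint): how far the sprung plunger in the stop post is pushed in (m): 0 free, standing 7 mm out; 0.007 with the cell home on the solid post; takes up to 1.2 N. The leaf spring, from 33 mm before the home centre, yields 5 mm and presses the cell on the fence with 4.5 N; friction holds the cell there. Sliding takes 2 to 6 N; 9 N or more means the post. A push over some 25 N is forcing and tips the cell
- jar: bystander: glass screw jar, 68 mm diameter, 79 mm high, origin at the centre of its underside
- tape: bystander: tape measure lying on its side, 73 x 76 x 36 mm, origin at the centre of its underside
Mind the look-alikes: they are no part of the job. Of the things like the cell, leave any that is blue or purple; of the rest the larger one is meant.

How it is judged:
By the outcome, as a careful person would: the job done as asked, in the order asked, and still so for the second after the job is handed in, with the robot touching nothing.
It also fails if it takes over 58 s, if anything falls off the work surface, if the arm or the gripper's body presses on something with over 40 N, if the wrist force passes 120 N, or if a joint passes its speed limit or range.

## Robot

A 6-joint arm with a two-finger parallel gripper is mounted at the origin on the work surface; the furniture and walls round the work are solid. World frame = base frame: x ahead of the robot, y to its left, z up, the work surface at z = 0. Lengths are in m, angles in rad, forces in N, time in s.
With the tool pointing down it reaches from about 0.35 to 0.975 m from the base axis. Payload 7.1 kg.
Tool frame: the origin (TCP) lies at the centre of the arm's flange, where the gripper is bolted on; the fingertips stand 182 mm ahead of it and the grasp point (between the pads) lies 163 mm ahead of it (manip.nose_length is the distance from the TCP to the fingertips, in m); z points along the fingers, y is the line along which they close (so a half turn about z gives the same grasp; the last joint's range is limited). The gripper opens to 88 mm and grips with 3 to 60 N. Pads are 20 mm wide; open, the fingers measure 115 mm over their backs; the gripper's body (75 mm by 178 mm) begins 61 mm behind the grasp point.
Start: joints at [-1.253, 0.423, 1.63, -0, 1.089, -0.019], TCP at [0.207, -0.59, 0.405] pointing down, gripper open.
Joint ranges: [-3, 3], [-0.9, 2.11], [0.09, 2.58], [-1.31, 4.45], [0.11, 2.69], [-2.54, 2.54]. Speed limits (rad/s): [2.39, 2.39, 3.01, 3.14, 3.14, 3.14].

## Interface

Orientations are given as a unit quaternion [x, y, z, w].
In Python, from plant import manip gives the robot as it stands.
- The arm moves only by the shell command python3 -m inch 'ROWS' [OPENING] [FORCE]. ROWS is JSON, one flat list of numbers, 6 for each row, row after row: the shift along the tool's x, y, z in mm, then the turn, a rotation vector about the tool's x, y, z in degrees. In form: [tx, ty, tz, wx, wy, wz, tx, ty, tz, wx, wy, wz, ...]. A call has exactly 10 rows; each row shifts and turns the commanded pose from where the row before left it, along the tool's axes as they then stand; what a row does not reach is not made up. A row lasts 1/10 s, in which the tool goes at most 50 mm and 8.59 degrees, less where a joint would pass 70% of its speed; a pose out of reach is approached as far as the arm can. A call with a gripper value outside its range is refused whole. OPENING is the finger opening in mm, from 0 to 87.8, set as the call begins (- or left out, the last holds). The fingers move at their own pace and stop on an object; FORCE is the grip in N (left out, the last holds). Time passes only in rows, so rows that do not move let the fingers close, or fill a call up. It gives the time, the measured TCP pose, the force, the opening and the grip force at its end, in the units of the state.
- manip.read_state(): the state, without advancing time (a new reading comes with each control period).
- manip.read_camera(name): name is "scene" or "top" or "wrist"; returns the picture (480x640x3 uint8, red, green, blue); there is no depth.
- manip.camera_info(name): a dict with "K" (3x3 intrinsics, pixels), "rvec" (rotation vector, rad) and "tvec" (3), from world to camera coordinates, as OpenCV has them. Camera axes: x right, y down, z forward; pixel columns grow to the right and rows downward; lengths in m; the calibration is good to about 2 mm. A picture is of the moment at which its call begins: read the wrist's pose just before it. camera_info takes no time and is no camera call; for the wrist camera it gives the pose at the moment of the call.
- manip.hand_in(): hands the job in; it is judged then, once.
The state is a dict: "clock": time; "joints": joint angles; "joint_velocities": joint speeds; "joint_efforts": joint torques, N m; "eef_pos": TCP position; "tool_rot": TCP orientation; "ft_force": force on the tool from outside, world axes, zero at the start; "ft_torque": the same for the moment, N m; "finger_gap": opening from 0.0 (shut) to 1.0 (fully open); "grip_force": force on a finger pad.
Only numpy, scipy, OpenCV 4.12 (cv2) and the standard library are available. Lean on these libraries where they do the work, as an engineer would, in place of code of your own. Each camera call takes 0.05 s, during which the arm holds its last target. There are 200 camera calls.

## Working session

There is one attempt and no reset: what is moved stays moved. The work goes in short steps, Python scripts to look and compute and a shell command to move; the robot and the scene stay as the last step left them, time stands still between calls to the robot, and variables do not carry over. Pictures are saved under pics/ and viewed, at most 10 in all, crops included, and the job is handed in when it is done.

```bash
mkdir -p pics; ls
cat > h.py <<'E'
import numpy as np, cv2
from plant import manip
def cam(n):
    i=manip.camera_info(n); K=np.array(i["K"],float); R=cv2.Rodrigues(np.array(i["rvec"],float))[0]; t=np.array(i["tvec"],float).ravel()
    return K,R,t
def ray(c,uv):
    K,R,t=c; d=R.T@np.linalg.inv(K)@np.array([uv[0],uv[1],1.]); return -R.T@t,d
def onz(c,uv,z):
    o,d=ray(c,uv); return o+d*(z-o[2])/d[2]
def proj(c,p):
    K,R,t=c; q=K@(R@np.array(p,float)+t); return q[:2]/q[2]
def two(c1,u1,c2,u2):
    o1,d1=ray(c1,u1);o2,d2=ray(c2,u2)
    s=np.linalg.lstsq(np.c_[d1,-d2],o2-o1,rcond=None)[0]
    a,b=o1+s[0]*d1,o2+s[1]*d2
    return (a+b)/2,np.linalg.norm(a-b)
def snap(n,f):
    c=cam(n); im=np.asarray(manip.read_camera(n))[:,:,::-1].copy(); cv2.imwrite(f'pics/{f}.png',im); np.savez(f'pics/{f}.npz',K=c[0],R=c[1],t=c[2]); return c,im
def load(f):
    z=np.load(f'pics/{f}.npz'); return (z['K'],z['R'],z['t'])
E
python3 - <<'E'
from h import *
for n in("scene","top","wrist"):
    c,im=snap(n,n+"0"); print(n,c[0].tolist(),(-c[1].T@c[2]).round(3),c[1][2].round(3))
s=manip.read_state();print(s)
E
```

```text
pics
scene [[538.6586841430549, 0.0, 316.4897559781145], [0.0, 538.6586841430549, 231.87161565552853], [0.0, 0.0, 1.0]] [ 0.164 -0.991  0.513] [ 0.367  0.77  -0.521]
top [[586.17238069884, 0.0, 317.3312165964574], [0.0, 586.17238069884, 234.97491085577917], [0.0, 0.0, 1.0]] [ 0.416 -0.344  0.918] [ 0.085  0.011 -0.996]
wrist [[346.99342096097575, 0.0, 323.1910243196383], [0.0, 346.99342096097575, 245.29422204404545], [0.0, 0.0, 1.0]] [ 0.278 -0.564  0.385] [-0.26  -0.091 -0.961]
{'clock': 0.15, 'joints': array([-1.25299896e+00,  4.23673438e-01,  1.63046939e+00,  1.58790504e-05,
        1.08860611e+00, -1.90100934e-02]), 'joint_velocities': array([ 0.00130179, -0.00172343, -0.00286034,  0.00055153, -0.00178478,
        0.00019114]), 'joint_efforts': array([-4.34862550e-04, -5.44982564e+01, -2.73920596e+01,  6.43696846e-02,
        2.04563228e-02, -8.07514652e-05]), 'eef_pos': array([ 0.20650391, -0.58968442,  0.40409278]), 'tool_rot': array([ 9.85854024e-01,  1.67605216e-01, -7.90959401e-05, -5.72748599e-04]), 'ft_force': array([-0.43940623, -0.49977256,  0.38311342]), 'ft_torque': array([0.01959424, 0.00441325, 0.03990137]), 'grip_force': 0.0, 'finger_gap': 1.0007882878637926}
```

View pics/scene0.png

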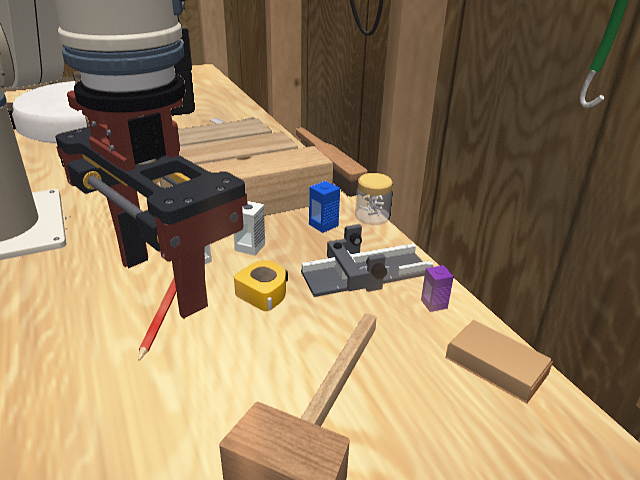

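View pics/top0.png

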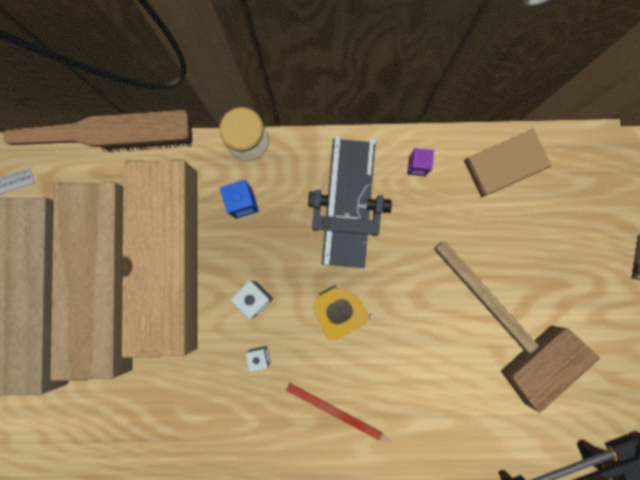

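The top picture shows four candidates: blue (238,198), purple (421,161), a larger grey cell (250,299) and a smaller grey cell (258,359). By the description I choose the larger grey one at (250,299). The gauge's open end is at the top, around (353,140), with the fence along the left.

Run:
```python
from h import *
t=cv2.imread('pics/top0.png');s=cv2.imread('pics/scene0.png')
a=cv2.resize(t[265:385,215:315],None,fx=4,fy=4,interpolation=cv2.INTER_CUBIC)
b=cv2.resize(t[130:275,300:400],None,fx=4,fy=4,interpolation=cv2.INTER_CUBIC)
o=np.zeros((600,800,3),np.uint8);o[:480,:400]=a;o[:580,400:]=b;cv2.imwrite('pics/crop1.png',o)
cv2.imwrite('pics/crop2.png',cv2.resize(s[190:310,225:445],None,fx=3.6,fy=3.6,interpolation=cv2.INTER_CUBIC))
c=load('top0')
for n,u,z in [('cell',(250,299),.08),('small',(258,359),.05),('blue',(236,191),.08),('bedtop',(352,140),.01),('bedbot',(345,265),.01),('jar',(243,128),.08),('tape',(340,313),.036)]: print(n,onz(c,u,z).round(3))
```

```text
cell [ 0.397 -0.237  0.08 ]
small [ 0.309 -0.244  0.05 ]
blue [ 0.553 -0.218  0.08 ]
bedtop [ 0.642 -0.392  0.01 ]
bedbot [ 0.445 -0.376  0.01 ]
jar [ 0.646 -0.229  0.08 ]
tape [ 0.373 -0.366  0.036]
```

View pics/crop1.png

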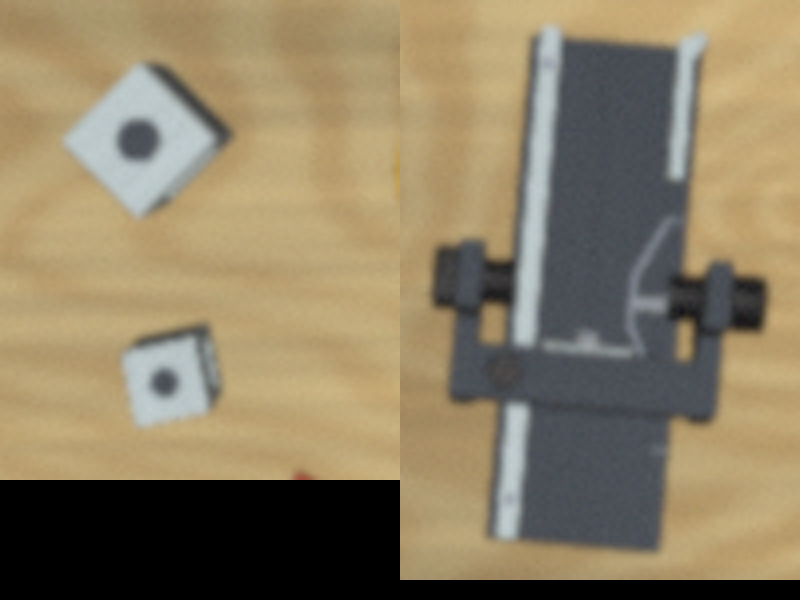

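View pics/crop2.png

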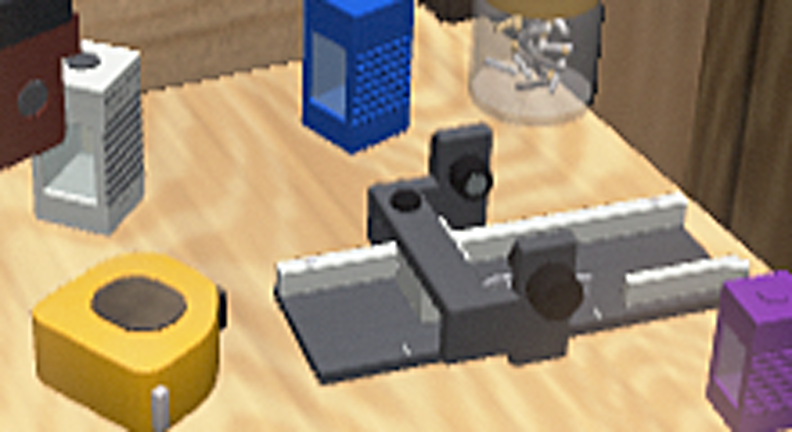

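The close crop confirms the choice. The larger grey cell's top centre is near top pixel (250,300) and it stands at about 45°. The ribbed side faces up-right in the top view (scene +x,−y) and the window faces down-right. In the gauge, the head's post face is near top pixel (347,217). Next I check the wall clearance and take finer measurements.

Run:
```python
from h import *
ct=load('top0');cs=load('scene0')
print('wall cable',two(ct,(180,80),cs,(370,33)))
# bench edge near the gauge
for u in [(300,127),(450,124),(600,121)]: print('edge',onz(ct,u,0).round(3))
t=cv2.imread('pics/top0.png')
hsv=cv2.cvtColor(t,cv2.COLOR_BGR2HSV)
m=((hsv[...,1]<45)&(hsv[...,2]>130)).astype(np.uint8)
cs_,_=cv2.findContours(m,cv2.RETR_EXTERNAL,cv2.CHAIN_APPROX_NONE)
for k in cs_:
    if cv2.contourArea(k)>60:
        r=cv2.minAreaRect(k);print(r,cv2.contourArea(k))
        for z in (.08,.022): print('   z',z,[onz(ct,p,z)[:2].round(4).tolist() for p in cv2.boxPoints(r)])
# vertical wall edges
def az(c,u1,u2):
    o,d1=ray(c,u1);_,d2=ray(c,u2);n=np.cross(d1,d2);return n,n@o
for pt,ps in [((195,0),(245,125)),]:
    print(az(ct,pt,ps))
c,im=snap('wrist','w0')
```

```text
wall cable (array([ 0.62853459, -0.20024602,  0.33405533]), np.float64(0.0021071226551367186))
edge [ 0.667 -0.31   0.   ]
edge [ 0.667 -0.549  0.   ]
edge [ 0.666 -0.786  0.   ]
((255.86537170410156, 359.82696533203125), (20.39607810974121, 19.807729721069336), 78.69007110595703) 352.0
   z 0.08 [[0.3232, -0.2284], [0.3282, -0.2559], [0.3003, -0.2613], [0.2953, -0.2338]]
   z 0.022 [[0.3169, -0.2204], [0.3221, -0.2498], [0.2923, -0.2555], [0.287, -0.2262]]
((250.00003051757812, 300.0000305175781), (29.698482513427734, 28.284271240234375), 45.0) 807.5
   z 0.08 [[0.3971, -0.2081], [0.425, -0.2369], [0.3946, -0.2665], [0.3669, -0.2378]]
   z 0.022 [[0.3958, -0.1987], [0.4256, -0.2294], [0.3931, -0.2612], [0.3635, -0.2304]]
((327.4549255371094, 247.49591064453125), (6.065894603729248, 33.498226165771484), 5.19442892074585) 166.0
   z 0.08 [[0.4452, -0.3421], [0.493, -0.3474], [0.492, -0.3561], [0.4442, -0.3507]]
   z 0.022 [[0.4472, -0.342], [0.4983, -0.3476], [0.4973, -0.3569], [0.4462, -0.3512]]
((14.600001335144043, 180.3000030517578), (15.495161056518555, 35.73373794555664), 71.56504821777344) 476.0
   z 0.08 [[0.5785, 0.1328], [0.5942, 0.0835], [0.5723, 0.0758], [0.5567, 0.125]]
   z 0.022 [[0.5898, 0.1658], [0.6065, 0.1131], [0.5832, 0.1049], [0.5665, 0.1575]]
((369.95947265625, 155.74325561523438), (6.740357875823975, 36.66096878051758), 9.462322235107422) 142.5
   z 0.08 [[0.5751, -0.4035], [0.6281, -0.4136], [0.6262, -0.4232], [0.5732, -0.4131]]
   z 0.022 [[0.5861, -0.4076], [0.6428, -0.4184], [0.6408, -0.4287], [0.5841, -0.4179]]
((333.827392578125, 175.9849853515625), (6.064073085784912, 80.39228057861328), 4.969740867614746) 396.0
   z 0.08 [[0.5143, -0.3498], [0.6313, -0.3623], [0.6304, -0.3711], [0.5133, -0.3585]]
   z 0.022 [[0.5211, -0.3502], [0.6463, -0.3636], [0.6452, -0.3729], [0.5201, -0.3595]]
(array([-0.08185463,  0.2147642 ,  0.00574899]), np.float64(-0.10264245141514176))
```

View pics/wrist0.png

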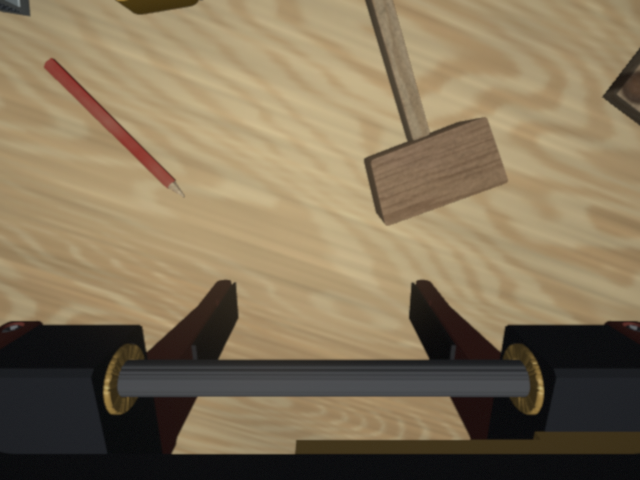

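The wrist view shows the pencil, the mallet and the two open fingers, with no target in it yet. Now I move over the cell.

```bash
python3 -m inch '[35,-20,0,0,0,-2.57,35,-20,0,0,0,-2.57,35,-20,0,0,0,-2.57,35,-20,0,0,0,-2.57,35,-20,0,0,0,-2.57,35,-20,0,0,0,-2.57,35,-20,0,0,0,-2.57,35,-20,0,0,0,-2.57,35,-20,0,0,0,-2.57,35,-20,0,0,0,-2.57]' 87.8 10
cat > m.py <<'E'
from h import *
def R6():
    from scipy.spatial.transform import Rotation as R
    s=manip.read_state(); return s, R.from_quat(s['tool_rot']).as_matrix()
def cellmask(im):
    hsv=cv2.cvtColor(im,cv2.COLOR_BGR2HSV)
    m=((hsv[...,1]<45)&(hsv[...,2]>130)).astype(np.uint8)
    k,_=cv2.findContours(m,cv2.RETR_EXTERNAL,cv2.CHAIN_APPROX_NONE)
    return [a for a in k if cv2.contourArea(a)>150]
E
python3 - <<'E'
from m import *
s,Rt=R6();print(s['clock'],s['eef_pos'].round(4),Rt[:,0].round(3),Rt[:,2].round(3))
c,im=snap('wrist','w1')
for k in cellmask(im):
    r=cv2.minAreaRect(k);print(r,cv2.contourArea(k),[onz(c,p,.08)[:2].round(4).tolist() for p in cv2.boxPoints(r)])
print(proj(c,(.396,-.2375,.08)))
E
```

```text
clock: 1.2
eef_pos: [0.4032, -0.24, 0.4047]
tool_rot: [0.924, 0.383, 0.0, 0.0]
ft_force: [0.7, -0.6, -0.5]
finger_gap: 1.003
grip_force: 0.0
1.2 [ 0.4032 -0.24    0.4047] [0.706 0.708 0.   ] [ 0. -0. -1.]
((255.84613037109375, 286.2307434082031), (31.063207626342773, 27.180307388305664), 33.690067291259766) 767.0 [[0.3056, -0.2197], [0.3327, -0.2146], [0.3372, -0.2434], [0.3097, -0.2491]]
((32.5, 293.0), (64.0, 65.0), 90.0) 2356.5 [[0.1722, -0.0473], [0.2149, -0.0898], [0.1587, -0.127], [0.1136, -0.0821]]
((437.4877014160156, 239.64442443847656), (13.77142333984375, 50.81849670410156), 52.883140563964844) 596.5 [[0.4508, -0.3091], [0.4953, -0.313], [0.4942, -0.3262], [0.4493, -0.3227]]
((483.10003662109375, 206.8000030517578), (14.862703323364258, 14.23024845123291), 71.56504821777344) 166.5 [[0.5177, -0.3139], [0.5286, -0.3192], [0.5238, -0.3322], [0.5128, -0.3269]]
((311.5, 223.0), (58.0, 47.0), 90.0) 2397.0 [[0.4063, -0.193], [0.4355, -0.2221], [0.3983, -0.2602], [0.3676, -0.2297]]
((582.9116821289062, 190.99752807617188), (15.354750633239746, 61.194026947021484), 59.58892059326172) 573.0 [[0.5681, -0.3614], [0.6157, -0.3712], [0.6143, -0.3857], [0.5661, -0.3763]]
((544.8223266601562, 159.96737670898438), (18.593250274658203, 92.45530700683594), 55.40770721435547) 1104.0 [[0.5473, -0.3146], [0.6184, -0.3245], [0.6178, -0.3412], [0.5458, -0.3318]]
((423.4722900390625, 84.37723541259766), (62.432682037353516, 59.851715087890625), 32.2756462097168) 491.0 [[0.5194, -0.19], [0.5618, -0.1805], [0.5763, -0.2285], [0.5333, -0.2401]]
((474.467041015625, 32.740562438964844), (58.665672302246094, 37.97727966308594), 60.945396423339844) 1422.0 [[0.5902, -0.1835], [0.616, -0.1918], [0.6103, -0.2354], [0.5835, -0.2274]]
[315.74032542 236.76181695]
```

View pics/w1.png

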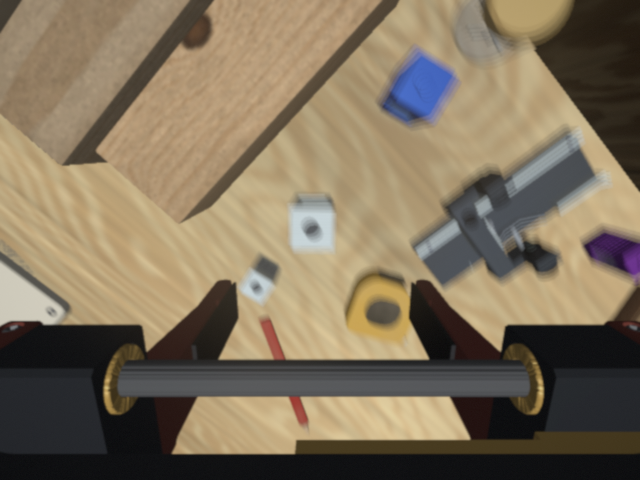

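The wrist view is slightly blurred. It shows the cell's top at about (312,228), square to the image so its ribbed sides face the fingers; the small cell is at (260,280), the gauge at upper right and the jar at (525,15). I take a sharp picture here, descend partway, and triangulate on the dark dot of the top.

```bash
cat >> m.py <<'E'
def top_face(im,x0,x1,y0,y1,thr=None):
    g=cv2.cvtColor(im,cv2.COLOR_BGR2GRAY)[y0:y1,x0:x1]; hs=cv2.cvtColor(im,cv2.COLOR_BGR2HSV)[y0:y1,x0:x1]
    v=g[hs[...,1]<45]; t=thr or np.percentile(v,90)-25
    m=((g>t)&(hs[...,1]<50)).astype(np.uint8)
    k=max(cv2.findContours(m,cv2.RETR_EXTERNAL,cv2.CHAIN_APPROX_NONE)[0],key=cv2.contourArea)
    r=cv2.minAreaRect(k); c=(r[0][0]+x0,r[0][1]+y0)
    f=np.zeros_like(m);cv2.fillPoly(f,[k],1)
    d=((g<110)&(cv2.erode(f,np.ones((7,7)))>0)).astype(np.uint8)
    n,l,st,ce=cv2.connectedComponentsWithStats(d); j=1+np.argmax(st[1:,4]) if n>1 else 0
    return r,cv2.boxPoints(r)+[x0,y0],ce[j]+[x0,y0],st[j,4]
E
python3 - <<'E'
from m import *
s,Rt=R6();print(s['eef_pos'].round(4))
c,im=snap('wrist','w2')
r,b,d,n=top_face(im,270,355,180,270);print(r,b.round(1).tolist(),d,n)
print([onz(c,p,.08)[:2].round(4).tolist() for p in b],onz(c,d,.08))
E
python3 -m inch '[0,0,15,0,0,0,0,0,15,0,0,0,0,0,15,0,0,0,0,0,15,0,0,0,0,0,15,0,0,0,0,0,15,0,0,0,0,0,10,0,0,0,0,0,0,0,0,0,0,0,0,0,0,0,0,0,0,0,0,0]'
python3 - <<'E'
from m import *
s,Rt=R6();print(s['eef_pos'].round(4),Rt[:,0])
c1=load('w2');i1=cv2.imread('pics/w2.png');_,_,d1,_=top_face(i1,270,355,180,270)
c,im=snap('wrist','w3')
u=proj(c,(.397,-.234,.08)).astype(int);print(u)
r,b,d,n=top_face(im,u[0]-60,u[0]+60,u[1]-60,u[1]+60);print(r,b.round(1).tolist(),d,n)
print([onz(c,p,.08)[:2].round(4).tolist() for p in b],onz(c,d,.08)); print('tri wrist',two(c1,d1,c,d),'tri top',two(load('top0'),(250,299.5),c,d))
E
```

```text
[ 0.4037 -0.2361  0.4044]
((48.0, 58.0), (42.0, 42.0), 90.0) [[297.0, 217.0], [339.0, 217.0], [339.0, 259.0], [297.0, 259.0]] [317.76744186 237.90116279] 172
[[0.3973, -0.208], [0.424, -0.2344], [0.3966, -0.2628], [0.369, -0.2355]] [ 0.39689945 -0.23471413  0.08      ]
clock: 2.3
eef_pos: [0.403, -0.2419, 0.3053]
tool_rot: [0.924, 0.383, 0.0, 0.0]
ft_force: [0.1, -0.3, 0.5]
finger_gap: 1.005
grip_force: 0.0
[ 0.403  -0.2419  0.3053] [7.07257699e-01 7.06955797e-01 2.21100803e-04]
[307 269]
((61.0, 60.0), (58.0, 62.0), 90.0) [[277.0, 240.0], [339.0, 240.0], [339.0, 298.0], [277.0, 298.0]] [307.89514066 269.85421995] 391
[[0.3975, -0.2072], [0.4244, -0.2342], [0.3974, -0.262], [0.3691, -0.2336]] [ 0.39697344 -0.23426462  0.08      ]
tri wrist (array([ 0.39629919, -0.23501288,  0.07738436]), np.float64(0.000355103568816118)) tri top (array([ 0.39580714, -0.23608781,  0.07385462]), np.float64(0.0014976154670371595))
```

```bash
python3 -m inch '[1,-4,10,0,0,0,0,-4,10,0,0,0,0,-1.5,10,0,0,0,0,0,10,0,0,0,0,0,10,0,0,0,0,0,10,0,0,0,0,0,8,0,0,0,0,0,5,0,0,0,0,0,3,0,0,0,0,0,0,0,0,0]'
python3 - <<'E'
from m import *
s,Rt=R6();print(s['eef_pos'].round(4),Rt[:,0].round(3)); d=np.array([.397,-.2345,0])-s['eef_pos'];print('tool offset to cell',(Rt.T@d).round(4))
c,im=snap('wrist','w4')
r,b,d,n=top_face(im,220,420,230,400);print(r,b.round(1).tolist(),d,n)
print([onz(c,p,.08)[:2].round(4).tolist() for p in b],onz(c,d,.08))
E
```

```text
clock: 3.35
eef_pos: [0.3967, -0.2341, 0.2284]
tool_rot: [0.924, 0.383, -0.0, -0.0]
ft_force: [0.3, 1.1, -1.0]
finger_gap: 0.999
grip_force: 0.0
[ 0.3967 -0.2341  0.2284] [ 0.707  0.707 -0.   ]
tool offset to cell [-0.      0.0006  0.2284]
((105.5, 95.0), (66.0, 95.0), 90.0) [[278.0, 292.0], [373.0, 292.0], [373.0, 358.0], [278.0, 358.0]] [324.93534932 336.10427529] 959
[[0.3975, -0.2071], [0.4246, -0.2341], [0.4039, -0.2565], [0.3752, -0.2279]] [ 0.39678575 -0.23459907  0.08      ]
```

```bash
python3 -m inch '[0,0,0,0,0,0,0,0,0,0,0,0,0,0,0,0,0,0,0,0,0,0,0,0,0,0,0,0,0,0,0,0,0,0,0,0,0,0,0,0,0,0,0,0,0,0,0,0,0,0,0,0,0,0,0,0,0,0,0,0]' 30 20
python3 -m inch '[0,0,-5,0,0,0,0,0,-10,0,0,0,0,0,-15,0,0,0,0,0,-20,0,0,0,0,0,-20,0,0,0,0,0,-20,0,0,0,0,0,-20,0,0,0,0,0,-20,0,0,0,0,0,-15,0,0,0,0,0,-5,0,0,0]'
```

```text
clock: 4.4
eef_pos: [0.3968, -0.2342, 0.2287]
tool_rot: [0.924, 0.383, 0.0, 0.0]
ft_force: [0.0, -0.3, -0.4]
finger_gap: 0.457
grip_force: 19.9
clock: 5.4
eef_pos: [0.3968, -0.2341, 0.3807]
tool_rot: [0.924, 0.383, 0.001, 0.001]
ft_force: [0.5, -0.2, -2.6]
finger_gap: 0.452
grip_force: 19.9
```

```bash
python3 -m inch '[-17.5,33,0,0,0,-4.85,-17.5,33,0,0,0,-4.85,-17.5,33,0,0,0,-4.85,-17.5,33,0,0,0,-4.85,-17.5,33,0,0,0,-4.85,-17.5,33,0,0,0,-4.85,-17.5,33,0,0,0,-4.85,-17.5,33,0,0,0,-4.85,0,0,0,0,0,0,0,0,0,0,0,0]'
python3 - <<'E'
from m import *
s,Rt=R6();print(s['eef_pos'].round(4),Rt[:,1].round(4))
snap('wrist','w5x');snap('wrist','w5x')
c,im=snap('wrist','w5'); print(manip.read_state()['eef_pos'])
for n,p in dict(fence_end=(.6458,-.3682,.022),entry=(.612,-.387,.008),guide=(.64,-.42,.022)).items(): print(n,proj(c,p))
E
```

```text
clock: 6.4
eef_pos: [0.5607, -0.4769, 0.3771]
tool_rot: [0.745, 0.667, -0.0, -0.001]
ft_force: [-0.4, 0.3, -2.3]
finger_gap: 0.452
grip_force: 20.0
[ 0.5607 -0.4769  0.3771] [ 0.9941 -0.1089 -0.0022]
[ 0.56005064 -0.47633192  0.37830624]
fence_end [405.33521792  99.43286325]
entry [367.52128811 126.49168125]
guide [401.57787721 159.04889604]
```

View pics/w5.png

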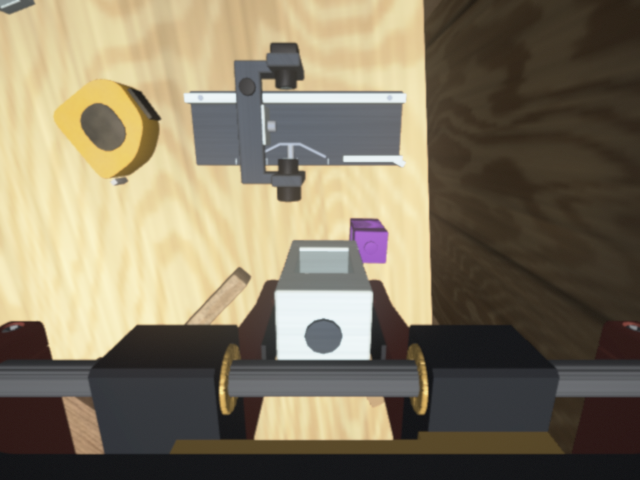

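The picture shows the gauge square to the image: the fence's inner edge is near row 102 over columns 186–405, and the guide runs over columns 343–405 near row 158. The post and plunger are near column 265–275, and the held cell's window faces up the image (+x tool). The wall is right of column 430. I take a second view for heights and the wall position.

```bash
python3 -m inch '[4,-8,0,0,0,0,4,-8,0,0,0,0,4,-8,0,0,0,0,4,-8,0,0,0,0,4,-8,0,0,0,0,0,0,0,0,0,0,0,0,0,0,0,0,0,0,0,0,0,0,0,0,0,0,0,0,0,0,0,0,0,0]'
python3 - <<'E'
from m import *
ca=load('w5');ia=cv2.imread('pics/w5.png')
cb,ib=snap('wrist','w6');s,Rt=R6();print(s['eef_pos'].round(4),Rt[:,1].round(4))
sf=cv2.SIFT_create(contrastThreshold=0.015)
k1,d1=sf.detectAndCompute(cv2.cvtColor(ia,cv2.COLOR_BGR2GRAY),None);k2,d2=sf.detectAndCompute(cv2.cvtColor(ib,cv2.COLOR_BGR2GRAY),None)
mm=cv2.BFMatcher(cv2.NORM_L2,crossCheck=False).knnMatch(d1,d2,k=2)
P=[]
for a,b in mm:
    if a.distance<.75*b.distance:
        u,v=k1[a.queryIdx].pt,k2[a.trainIdx].pt
        p,g=two(ca,u,cb,v)
        if g<.0025: P.append(np.r_[p,u])
P=np.array(P);print(len(P))
print('right of edge:');print(P[P[:,3]>425][:30].round(3))
g=P[(P[:,3]>180)&(P[:,3]<410)&(P[:,4]>40)&(P[:,4]<205)];print('gauge');print(g.round(3))
# gauge whites
for f,c,im in(('a',ca,ia),('b',cb,ib)):
    hs=cv2.cvtColor(im,cv2.COLOR_BGR2HSV);m=((hs[...,1]<40)&(hs[...,2]>190)).astype(np.uint8)
    for k in cv2.findContours(m,cv2.RETR_EXTERNAL,cv2.CHAIN_APPROX_NONE)[0]:
        if cv2.contourArea(k)>100 and k[:,0,1].max()<215:
            r=cv2.minAreaRect(k);print(f,np.round(r[0],1),np.round(r[1],1),round(r[2],1),[onz(c,p,.022)[:2].round(4).tolist() for p in cv2.boxPoints(r)])
E
```

```text
clock: 7.55
eef_pos: [0.5235, -0.453, 0.3786]
tool_rot: [0.744, 0.668, 0.0, 0.0]
ft_force: [-0.1, 0.3, -2.3]
finger_gap: 0.459
grip_force: 20.0
[ 0.5234 -0.453   0.3785] [ 0.9941 -0.108  -0.    ]
131
right of edge:
[[ 7.74000e-01 -4.60000e-01 -5.20000e-02  5.04510e+02  1.78904e+02]
 [ 7.74000e-01 -4.60000e-01 -5.20000e-02  5.04510e+02  1.78904e+02]
 [ 7.68000e-01 -5.50000e-01 -3.40000e-02  5.04604e+02  2.57696e+02]
 [ 7.71000e-01 -3.73000e-01 -5.10000e-02  5.04995e+02  9.95450e+01]
 [ 7.74000e-01 -3.68000e-01 -1.90000e-02  5.24240e+02  8.91970e+01]
 [ 7.86000e-01 -4.40000e-01 -1.20000e-02  5.36317e+02  1.61747e+02]
 [ 3.67300e+00 -5.55800e+00 -4.33600e+00  5.40939e+02  4.43045e+02]
 [ 6.16700e+00 -7.05500e+00 -7.71000e+00  5.55905e+02  3.76876e+02]
 [ 7.52400e+00 -5.47700e+00 -7.30200e+00  6.27396e+02  3.27779e+02]]
gauge
[[ 4.30000e-01 -4.14000e-01 -2.00000e-03  1.90910e+02  1.75410e+02]
 [ 4.57000e-01 -3.46000e-01  2.20000e-02  1.94047e+02  9.82980e+01]
 [ 4.50000e-01 -3.51000e-01  6.00000e-03  1.94558e+02  1.06387e+02]
 [ 4.62000e-01 -3.47000e-01  2.20000e-02  2.00447e+02  9.76590
[... 4273 characters left out ...]
 [0.6434, -0.4167], [0.6429, -0.4267], [0.5846, -0.4204]]
a [334.5  97.5] [  9. 143.] 90.0 [[0.5192, -0.349], [0.6466, -0.3629], [0.6463, -0.3704], [0.518, -0.3564]]
a [209.  97.] [52. 10.] 0.0 [[0.4462, -0.3485], [0.448, -0.3404], [0.4944, -0.3454], [0.4929, -0.3536]]
b [413.  180.5] [11. 60.] 90.0 [[0.5859, -0.4102], [0.6429, -0.4163], [0.6428, -0.4268], [0.5853, -0.4206]]
b [376.5 119.5] [  9. 139.] 90.0 [[0.5202, -0.3489], [0.6463, -0.3626], [0.6462, -0.3704], [0.5193, -0.3566]]
b [254.  119.5] [ 9. 52.] 90.0 [[0.4485, -0.3411], [0.4957, -0.3462], [0.4946, -0.3539], [0.4471, -0.3488]]
b [16.   7.5] [15. 32.] 90.0 [[0.2747, -0.231], [0.3014, -0.2339], [0.2977, -0.2446], [0.2707, -0.2417]]
```

Wall at x ≈ 0.775 m, so there is clearance. Gauge heights check out: fence 22 mm, bridge 41 mm, floor about 8 mm, channel width 45.5 mm. The light path is at gauge x ≈ +6 mm, so home should be about there. I move over the entry at (0.6127, −0.3902).

```bash
python3 -m inch '[12,13.6,0,0,0,0,12,13.6,0,0,0,0,12,13.6,0,0,0,0,12,13.6,0,0,0,0,12,13.6,0,0,0,0,12,13.9,0,0,0,0,0,0,0,0,0,0,0,0,0,0,0,0,0,0,0,0,0,0,0,0,0,0,0,0]'
cat > off.py <<'E'
from m import *
xg=np.array([-.9941,.1087,0]);yg=np.array([-.1087,-.9941,0]);O=np.array([.5454,-.3798,0])
s,Rt=R6();p=s['eef_pos']-O
print('t',round(s['clock'],2),'gauge xyz mm',(1e3*np.array([p@xg,p@yg,p[2]-.2287])).round(2),'yt.yg,xt.xg',(Rt[:,1]@yg).round(4),'tilt',Rt[:,2].round(4),'F gauge',(s['ft_force']@xg).round(2),(s['ft_force']@yg).round(2),s['ft_force'][2].round(2),'gap',round(s['finger_gap']*88,1),'tq',s['ft_torque'].round(2))
E
python3 off.py
```

```text
clock: 8.6
eef_pos: [0.6119, -0.3908, 0.3787]
tool_rot: [0.745, 0.667, -0.0, -0.0]
ft_force: [0.4, -0.2, -1.8]
finger_gap: 0.458
grip_force: 20.0
t 8.6 gauge xyz mm [-67.29   3.67 149.99] yt.yg,xt.xg 0.0003 tilt [-2.e-04 -0.e+00 -1.e+00] F gauge -0.39 0.18 -1.78 gap 40.3 tq [-0.04 -0.08 -0.02]
```

```bash
python3 -m inch '[0.7,0.7,15,0,0,0,0,0,25,0,0,0,0,0,25,0,0,0,0,0,25,0,0,0,0,0,20,0,0,0,0,0,12,0,0,0,0,0,8,0,0,0,0,0,3,0,0,0,0,0,0,0,0,0,0,0,0,0,0,0]'
python3 off.py
python3 -m inch '[0,0,1,0,0,0,0,0,1,0,0,0,0,0,1,0,0,0,0,0,0.8,0,0,0,0,0,0,0,0,0,0,0,0,0,0,0,0,0,0,0,0,0,0,0,0,0,0,0,0,0,0,0,0,0,0,0,0,0,0,0]'
python3 off.py
```

```text
clock: 9.6
eef_pos: [0.6136, -0.3898, 0.2467]
tool_rot: [0.744, 0.668, 0.0, 0.001]
ft_force: [-0.5, 0.3, -3.3]
finger_gap: 0.455
grip_force: 20.0
t 9.6 gauge xyz mm [-68.88   2.54  18.02] yt.yg,xt.xg -0.0006 tilt [ 1.4e-03 -9.0e-04 -1.0e+00] F gauge 0.53 -0.23 -3.29 gap 40.0 tq [-0.04 -0.06 -0.05]
clock: 10.6
eef_pos: [0.6133, -0.3896, 0.2419]
tool_rot: [0.744, 0.668, 0.0, 0.0]
ft_force: [-0.1, -0.3, -1.9]
finger_gap: 0.455
grip_force: 20.0
t 10.6 gauge xyz mm [-68.52   2.36  13.19] yt.yg,xt.xg -0.0006 tilt [ 0. -0. -1.] F gauge 0.09 0.33 -1.87 gap 40.1 tq [-0.11 -0.06  0.03]
```

```bash
python3 -m inch '[0,0,1,0,0,0,0,0,1,0,0,0,0,0,1,0,0,0,0,0,1,0,0,0,0,0,0.3,0,0,0,0,0,0.3,0,0,0,0,0,0.2,0,0,0,0,0,0,0,0,0,0,0,0,0,0,0,0,0,0,0,0,0]'
python3 off.py
python3 -m inch '[0,0,0.2,0,0,0,0,0,0.2,0,0,0,0,0,0.2,0,0,0,0,0,0,0,0,0,0,0,0,0,0,0,0,0,0,0,0,0,0,0,0,0,0,0,0,0,0,0,0,0,0,0,0,0,0,0,0,0,0,0,0,0]'
python3 off.py
```

```text
clock: 11.6
eef_pos: [0.6133, -0.3896, 0.2371]
tool_rot: [0.744, 0.668, 0.0, 0.0]
ft_force: [0.0, 0.0, -1.6]
finger_gap: 0.454
grip_force: 20.0
t 11.6 gauge xyz mm [-68.53   2.36   8.43] yt.yg,xt.xg -0.0006 tilt [ 1.e-04 -0.e+00 -1.e+00] F gauge -0.02 -0.04 -1.56 gap 39.9 tq [-0.   -0.06  0.  ]
clock: 12.6
eef_pos: [0.6133, -0.3896, 0.2367]
tool_rot: [0.744, 0.668, -0.0, 0.0]
ft_force: [-0.7, 0.8, 4.1]
finger_gap: 0.456
grip_force: 20.0
t 12.6 gauge xyz mm [-68.53   2.37   8.02] yt.yg,xt.xg -0.0006 tilt [ 1.e-04 -1.e-04 -1.e+00] F gauge 0.79 -0.67 4.11 gap 40.1 tq [ 0.19  0.39 -0.03]
```

```bash
python3 -m inch '[0.4,0,-0.1,0,0,0,0.4,0,0,0,0,0,0.4,0,0,0,0,0,0.4,0,0,0,0,0,0.2,0,0,0,0,0,0.2,0,0,0,0,0,0,0,0,0,0,0,0,0,0,0,0,0,0,0,0,0,0,0,0,0,0,0,0,0]'
python3 off.py
python3 -m inch '[0.2,0,0,0,0,0,0.2,0,0,0,0,0,0,0,0,0,0,0,0,0,0,0,0,0,0,0,0,0,0,0,0,0,0,0,0,0,0,0,0,0,0,0,0,0,0,0,0,0,0,0,0,0,0,0,0,0,0,0,0,0]'
python3 off.py
```

```text
clock: 13.6
eef_pos: [0.6137, -0.3877, 0.2368]
tool_rot: [0.744, 0.668, 0.0, 0.0]
ft_force: [0.2, -3.0, 0.5]
finger_gap: 0.456
grip_force: 20.0
t 13.6 gauge xyz mm [-68.75   0.42   8.07] yt.yg,xt.xg -0.0006 tilt [ 8.e-04 -4.e-04 -1.e+00] F gauge -0.56 2.97 0.48 gap 40.2 tq [-0.5  -0.14  0.  ]
clock: 14.6
eef_pos: [0.6137, -0.3873, 0.2368]
tool_rot: [0.744, 0.668, 0.0, 0.0]
ft_force: [1.7, -5.0, 2.4]
finger_gap: 0.455
grip_force: 20.0
t 14.6 gauge xyz mm [-68.68   0.07   8.08] yt.yg,xt.xg -0.0007 tilt [ 6.e-04 -5.e-04 -1.e+00] F gauge -2.24 4.77 2.43 gap 40.1 tq [-1.03 -0.42 -0.01]
```

```bash
python3 -m inch '[-0.1,-2,0,0,0,0,0,-4,0,0,0,0,0,-5,0,0,0,0,0,-5,0,0,0,0,0,-5,0,0,0,0,0,-5,0,0,0,0,0,-5,0,0,0,0,0,-4,0,0,0,0,0,-2,0,0,0,0,0,0,0,0,0,0]'
python3 off.py
python3 -m inch '[0,-2,0,0,0,0,0,-2,0,0,0,0,0,-2,0,0,0,0,0,-2,0,0,0,0,0,-2,0,0,0,0,0,0,0,0,0,0,0,0,0,0,0,0,0,0,0,0,0,0,0,0,0,0,0,0,0,0,0,0,0,0]'
python3 off.py
```

```text
clock: 15.6
eef_pos: [0.5771, -0.3833, 0.2368]
tool_rot: [0.744, 0.668, 0.0, 0.001]
ft_force: [3.1, -4.3, 2.2]
finger_gap: 0.459
grip_force: 20.0
t 15.6 gauge xyz mm [-3.185e+01  3.000e-02  8.090e+00] yt.yg,xt.xg -0.0004 tilt [ 1.6e-03 -5.0e-04 -1.0e+00] F gauge -3.58 3.89 2.25 gap 40.4 tq [-0.89 -0.77  0.07]
clock: 16.6
eef_pos: [0.5684, -0.3822, 0.237]
tool_rot: [0.744, 0.668, 0.001, 0.002]
ft_force: [8.4, -3.4, -0.9]
finger_gap: 0.457
grip_force: 20.0
t 16.6 gauge xyz mm [-23.12  -0.14   8.3 ] yt.yg,xt.xg -0.0003 tilt [ 0.0049 -0.0014 -1.    ] F gauge -8.77 2.46 -0.87 gap 40.2 tq [-0.72 -1.95  0.02]
```

```bash
python3 -m inch '[-0.1,-1,0,0,0,0,0,-1,0,0,0,0,0,-1,0,0,0,0,0,-1,0,0,0,0,0,0,0,0,0,0,0,0,0,0,0,0,0,0,0,0,0,0,0,0,0,0,0,0,0,0,0,0,0,0,0,0,0,0,0,0]'
python3 off.py
```

```text
clock: 17.6
eef_pos: [0.5641, -0.3818, 0.2369]
tool_rot: [0.744, 0.668, 0.001, 0.002]
ft_force: [7.5, -2.9, -0.9]
finger_gap: 0.458
grip_force: 20.0
t 17.6 gauge xyz mm [-18.82  -0.06   8.21] yt.yg,xt.xg -0.0003 tilt [ 0.004 -0.001 -1.   ] F gauge -7.72 2.02 -0.91 gap 40.3 tq [-0.7  -1.61 -0.01]
```

```bash
python3 -m inch '[-0.05,-1.5,0,0,0,0,0,-2,0,0,0,0,0,-2,0,0,0,0,0,-2,0,0,0,0,0,-1.5,0,0,0,0,0,-1,0,0,0,0,0,-1,0,0,0,0,0,0,0,0,0,0,0,0,0,0,0,0,0,0,0,0,0,0]'
python3 off.py
python3 -m inch '[0,-1,0,0,0,0,0,-1,0,0,0,0,0,-1,0,0,0,0,0,-1,0,0,0,0,0,-1,0,0,0,0,0,0,0,0,0,0,0,0,0,0,0,0,0,0,0,0,0,0,0,0,0,0,0,0,0,0,0,0,0,0]'
python3 off.py
```

```text
clock: 18.6
eef_pos: [0.5531, -0.3806, 0.2369]
tool_rot: [0.744, 0.668, 0.001, 0.002]
ft_force: [7.1, -3.1, -1.2]
finger_gap: 0.458
grip_force: 20.0
t 18.6 gauge xyz mm [-7.75 -0.02  8.18] yt.yg,xt.xg -0.0002 tilt [ 3.7e-03 -8.0e-04 -1.0e+00] F gauge -7.43 2.3 -1.2 gap 40.3 tq [-0.7  -1.66  0.03]
clock: 19.6
eef_pos: [0.5482, -0.38, 0.2368]
tool_rot: [0.744, 0.668, 0.001, 0.002]
ft_force: [7.5, -3.0, 0.5]
finger_gap: 0.452
grip_force: 20.0
t 19.6 gauge xyz mm [-2.78 -0.07  8.15] yt.yg,xt.xg -0.0003 tilt [ 3.7e-03 -8.0e-04 -1.0e+00] F gauge -7.77 2.13 0.55 gap 39.7 tq [-0.64 -1.61 -0.02]
```

```bash
python3 -m inch '[0,-0.5,0,0,0,0,0,-0.5,0,0,0,0,0,-0.5,0,0,0,0,0,-0.5,0,0,0,0,0,-0.5,0,0,0,0,0,-0.5,0,0,0,0,0,0,0,0,0,0,0,0,0,0,0,0,0,0,0,0,0,0,0,0,0,0,0,0,0]'
python3 off.py
python3 -m inch '[0,-0.5,0,0,0,0,0,-0.5,0,0,0,0,0,-0.5,0,0,0,0,0,-0.5,0,0,0,0,0,0,0,0,0,0,0,0,0,0,0,0,0,0,0,0,0,0,0,0,0,0,0,0,0,0,0,0,0,0,0,0,0,0,0,0]'
python3 off.py
```

```text
t 19.6 gauge xyz mm [-2.78 -0.07  8.15] yt.yg,xt.xg -0.0003 tilt [ 3.7e-03 -8.0e-04 -1.0e+00] F gauge -7.77 2.13 0.55 gap 39.7 tq [-0.64 -1.61 -0.02]
clock: 20.6
eef_pos: [0.5462, -0.3798, 0.2369]
tool_rot: [0.744, 0.668, 0.001, 0.002]
ft_force: [6.8, -2.6, 0.1]
finger_gap: 0.455
grip_force: 20.0
t 20.6 gauge xyz mm [-0.84 -0.07  8.17] yt.yg,xt.xg -0.0003 tilt [ 3.9e-03 -9.0e-04 -1.0e+00] F gauge -7.03 1.85 0.09 gap 40.1 tq [-0.65 -1.7  -0.  ]$: bad value
```

```bash
python3 -m inch '[0,-0.5,0,0,0,0,0,-0.5,0,0,0,0,0,-0.5,0,0,0,0,0,-0.5,0,0,0,0,0,-0.5,0,0,0,0,0,-0.5,0,0,0,0,0,0,0,0,0,0,0,0,0,0,0,0,0,0,0,0,0,0,0,0,0,0,0]'
python3 off.py
python3 -m inch '[0,-0.5,0,0,0,0,0,-0.5,0,0,0,0,0,0,0,0,0,0,0,0,0,0,0,0,0,0,0,0,0,0,0,0,0,0,0,0,0,0,0,0,0,0,0,0,0,0,0,0,0,0,0,0,0,0,0,0,0,0,0,0]'
python3 off.py
```

```text
t 20.6 gauge xyz mm [-0.84 -0.07  8.17] yt.yg,xt.xg -0.0003 tilt [ 3.9e-03 -9.0e-04 -1.0e+00] F gauge -7.03 1.85 0.09 gap 40.1 tq [-0.65 -1.7  -0.  ]
clock: 21.6
eef_pos: [0.5453, -0.3797, 0.2369]
tool_rot: [0.744, 0.668, 0.001, 0.002]
ft_force: [7.8, -3.1, -0.2]
finger_gap: 0.454
grip_force: 20.0
t 21.6 gauge xyz mm [ 0.13 -0.06  8.17] yt.yg,xt.xg -0.0004 tilt [ 3.9e-03 -9.0e-04 -1.0e+00] F gauge -8.07 2.2 -0.23 gap 40.0 tq [-0.6  -1.73  0.06]$: bad value
```

```bash
python3 -m inch '[0,-0.5,0,0,0,0, 0,-0.5,0,0,0,0, 0,-0.5,0,0,0,0, 0,-0.5,0,0,0,0, 0,-0.5,0,0,0,0, 0,-0.5,0,0,0,0, 0,0,0,0,0,0, 0,0,0,0,0,0, 0,0,0,0,0,0, 0,0,0,0,0,0]'
python3 off.py
```

```text
clock: 22.6
eef_pos: [0.5424, -0.3794, 0.2369]
tool_rot: [0.744, 0.668, 0.001, 0.002]
ft_force: [8.0, -2.9, 0.2]
finger_gap: 0.456
grip_force: 20.0
t 22.6 gauge xyz mm [ 3.05 -0.07  8.17] yt.yg,xt.xg -0.0004 tilt [ 0.0042 -0.001  -1.    ] F gauge -8.27 2.03 0.22 gap 40.2 tq [-0.58 -1.81  0.02]
```

```bash
python3 -m inch '[0,-0.5,0,0,0,0, 0,-0.5,0,0,0,0, 0,0,0,0,0,0, 0,0,0,0,0,0, 0,0,0,0,0,0, 0,0,0,0,0,0, 0,0,0,0,0,0, 0,0,0,0,0,0, 0,0,0,0,0,0, 0,0,0,0,0,0]'
python3 off.py
```

```text
clock: 23.6
eef_pos: [0.5414, -0.3793, 0.2369]
tool_rot: [0.744, 0.668, 0.001, 0.002]
ft_force: [8.5, -2.9, -0.9]
finger_gap: 0.458
grip_force: 20.0
t 23.6 gauge xyz mm [ 4.01 -0.07  8.18] yt.yg,xt.xg -0.0003 tilt [ 0.0042 -0.001  -1.    ] F gauge -8.75 1.93 -0.93 gap 40.3 tq [-0.6  -1.89  0.04]
```

```bash
python3 -m inch '[0,-0.3,0,0,0,0, 0,-0.3,0,0,0,0, 0,-0.3,0,0,0,0, 0,0,0,0,0,0, 0,0,0,0,0,0, 0,0,0,0,0,0, 0,0,0,0,0,0, 0,0,0,0,0,0, 0,0,0,0,0,0, 0,0,0,0,0,0]'
python3 off.py
```

```text
clock: 24.6
eef_pos: [0.5405, -0.3792, 0.2369]
tool_rot: [0.744, 0.668, 0.001, 0.002]
ft_force: [8.0, -2.3, -1.0]
finger_gap: 0.455
grip_force: 20.0
t 24.6 gauge xyz mm [ 4.89 -0.09  8.18] yt.yg,xt.xg -0.0003 tilt [ 0.0043 -0.001  -1.    ] F gauge -8.22 1.46 -1.04 gap 40.0 tq [-0.58 -1.91  0.07]
```

```bash
python3 -m inch '[0,-0.3,0,0,0,0, 0,-0.3,0,0,0,0, 0,0,0,0,0,0, 0,0,0,0,0,0, 0,0,0,0,0,0, 0,0,0,0,0,0, 0,0,0,0,0,0, 0,0,0,0,0,0, 0,0,0,0,0,0, 0,0,0,0,0,0]'
python3 off.py
```

```text
clock: 25.6
eef_pos: [0.54, -0.3791, 0.2369]
tool_rot: [0.744, 0.668, 0.001, 0.002]
ft_force: [8.6, -2.7, -0.9]
finger_gap: 0.455
grip_force: 20.0
t 25.6 gauge xyz mm [ 5.48 -0.07  8.19] yt.yg,xt.xg -0.0003 tilt [ 0.0044 -0.001  -1.    ] F gauge -8.85 1.78 -0.92 gap 40.0 tq [-0.63 -1.88  0.04]
```

```bash
python3 -m inch '[0,-0.3,0,0,0,0, 0,-0.3,0,0,0,0, 0,-0.2,0,0,0,0, 0,0,0,0,0,0, 0,0,0,0,0,0, 0,0,0,0,0,0, 0,0,0,0,0,0, 0,0,0,0,0,0, 0,0,0,0,0,0, 0,0,0,0,0,0]'
python3 off.py
```

```text
clock: 26.6
eef_pos: [0.5392, -0.379, 0.2369]
tool_rot: [0.744, 0.668, 0.001, 0.002]
ft_force: [9.0, -1.9, -0.3]
finger_gap: 0.457
grip_force: 20.0
t 26.6 gauge xyz mm [ 6.25 -0.1   8.18] yt.yg,xt.xg -0.0004 tilt [ 0.0043 -0.001  -1.    ] F gauge -9.14 0.94 -0.3 gap 40.2 tq [-0.58 -1.9   0.08]
```

```bash
python3 -m inch '[0,-0.3,0,0,0,0, 0,-0.3,0,0,0,0, 0,0,0,0,0,0, 0,0,0,0,0,0, 0,0,0,0,0,0, 0,0,0,0,0,0, 0,0,0,0,0,0, 0,0,0,0,0,0, 0,0,0,0,0,0, 0,0,0,0,0,0]'
python3 off.py
```

```text
clock: 27.6
eef_pos: [0.5386, -0.379, 0.2369]
tool_rot: [0.744, 0.668, 0.001, 0.002]
ft_force: [8.8, -2.2, -0.9]
finger_gap: 0.457
grip_force: 20.0
t 27.6 gauge xyz mm [ 6.85 -0.1   8.16] yt.yg,xt.xg -0.0003 tilt [ 0.0044 -0.001  -1.    ] F gauge -8.97 1.28 -0.93 gap 40.2 tq [-0.57 -1.93  0.05]
```

```bash
python3 -m inch '[0,-0.3,0,0,0,0, 0,-0.3,0,0,0,0, 0,-0.2,0,0,0,0, 0,0,0,0,0,0, 0,0,0,0,0,0, 0,0,0,0,0,0, 0,0,0,0,0,0, 0,0,0,0,0,0, 0,0,0,0,0,0, 0,0,0,0,0,0]'
python3 off.py
```

```text
clock: 28.6
eef_pos: [0.5378, -0.3789, 0.2369]
tool_rot: [0.744, 0.668, 0.001, 0.002]
ft_force: [8.4, -2.8, -0.6]
finger_gap: 0.455
grip_force: 20.0
t 28.6 gauge xyz mm [ 7.63 -0.09  8.19] yt.yg,xt.xg -0.0003 tilt [ 0.0044 -0.001  -1.    ] F gauge -8.66 1.86 -0.63 gap 40.1 tq [-0.55 -1.88  0.04]
```

```bash
python3 -m inch '[0,-0.3,0,0,0,0, 0,-0.3,0,0,0,0, 0,0,0,0,0,0, 0,0,0,0,0,0, 0,0,0,0,0,0, 0,0,0,0,0,0, 0,0,0,0,0,0, 0,0,0,0,0,0, 0,0,0,0,0,0, 0,0,0,0,0,0]'
python3 off.py
```

```text
clock: 29.6
eef_pos: [0.5375, -0.3788, 0.2369]
tool_rot: [0.744, 0.668, 0.001, 0.002]
ft_force: [9.5, -2.5, -2.2]
finger_gap: 0.454
grip_force: 20.0
t 29.6 gauge xyz mm [ 7.99 -0.1   8.22] yt.yg,xt.xg -0.0003 tilt [ 0.0052 -0.0013 -1.    ] F gauge -9.68 1.45 -2.24 gap 40.0 tq [-0.55 -2.19  0.08]
```

```bash
python3 -m inch '[0,-0.2,0,0,0,0, 0,-0.2,0,0,0,0, 0,0,0,0,0,0, 0,0,0,0,0,0, 0,0,0,0,0,0, 0,0,0,0,0,0, 0,0,0,0,0,0, 0,0,0,0,0,0, 0,0,0,0,0,0, 0,0,0,0,0,0]'
python3 off.py
```

```text
clock: 30.6
eef_pos: [0.5373, -0.3788, 0.2369]
tool_rot: [0.744, 0.668, 0.002, 0.002]
ft_force: [11.6, -3.3, -2.7]
finger_gap: 0.459
grip_force: 20.0
t 30.6 gauge xyz mm [ 8.15 -0.12  8.21] yt.yg,xt.xg -0.0003 tilt [ 0.0058 -0.0015 -1.    ] F gauge -11.9 2.05 -2.65 gap 40.4 tq [-0.55 -2.41  0.07]
```

```bash
python3 -m inch '[0,-0.2,0,0,0,0, 0,0,0,0,0,0, 0,0,0,0,0,0, 0,0,0,0,0,0, 0,0,0,0,0,0, 0,0,0,0,0,0, 0,0,0,0,0,0, 0,0,0,0,0,0, 0,0,0,0,0,0, 0,0,0,0,0,0]'
python3 off.py
python3 -m inch '[0,0,0,0,0,0, 0,0,0,0,0,0, 0,0,0,0,0,0, 0,0,0,0,0,0, 0,0,0,0,0,0, 0,0,0,0,0,0, 0,0,0,0,0,0, 0,0,0,0,0,0, 0,0,0,0,0,0, 0,0,0,0,0,0]' 60
python3 off.py
```

```text
clock: 31.6
eef_pos: [0.5372, -0.3788, 0.2369]
tool_rot: [0.744, 0.668, 0.002, 0.003]
ft_force: [11.8, -2.3, -3.4]
finger_gap: 0.456
grip_force: 20.0
t 31.6 gauge xyz mm [ 8.23 -0.14  8.21] yt.yg,xt.xg -0.0004 tilt [ 0.0061 -0.0016 -1.    ] F gauge -11.97 0.98 -3.38 gap 40.1 tq [-0.54 -2.5   0.16]
clock: 32.6
eef_pos: [0.535, -0.3789, 0.2366]
tool_rot: [0.744, 0.668, 0.0, 0.0]
ft_force: [0.3, 0.4, 0.8]
finger_gap: 0.686
grip_force: 0.0
t 32.6 gauge xyz mm [10.38  0.26  7.92] yt.yg,xt.xg -0.0006 tilt [ 0. -0. -1.] F gauge -0.29 -0.45 0.77 gap 60.4 tq [-0.03 -0.06 -0.01]
```

```bash
python3 -m inch '[0,0,-5,0,0,0, 0,0,-10,0,0,0, 0,0,-20,0,0,0, 0,0,-25,0,0,0, 0,0,-25,0,0,0, 0,0,-25,0,0,0, 0,0,-20,0,0,0, 0,0,-10,0,0,0, 0,0,0,0,0,0, 0,0,0,0,0,0]'
python3 - <<'E'
from m import *
snap('wrist','x');c,im=snap('wrist','w7');c2,i2=snap('top','t7');c3,i3=snap('scene','s7')
xg=np.array([-.9941,.1087,0]);yg=np.array([-.1087,-.9941,0]);O=np.array([.5454,-.3798,0])
P=O+.008*xg+[0,0,.088]; u=proj(c,P).astype(int);print(u)
r,b,d,n=top_face(im,max(u[0]-60,0),u[0]+60,max(u[1]-60,0),u[1]+60);print(r)
for p in list(b)+[d]: q=onz(c,p,.088)-O;print((1e3*np.array([q@xg,q@yg])).round(1))
o=np.zeros((600,800,3),np.uint8)
o[:480,:400]=cv2.resize(im[u[1]-120:u[1]+120,u[0]-100:u[0]+100],(400,480))
v=proj(c3,P).astype(int);o[:600,400:]=cv2.resize(i3[v[1]-60:v[1]+90,v[0]-50:v[0]+50],(400,600));cv2.imwrite('pics/final.png',o)
E
```

```text
clock: 33.6
eef_pos: [0.5348, -0.3787, 0.3762]
tool_rot: [0.744, 0.668, -0.0, -0.0]
ft_force: [-0.5, 0.1, -0.2]
finger_gap: 0.682
grip_force: 0.0
[326 244]
((62.0, 60.5), (47.0, 48.0), 90.0)
[ 26.  -19.4]
[-11.8 -19.4]
[-12.7  19.9]
[26.6 19.9]
[ 7.4 -2.1]
```

View pics/final.png

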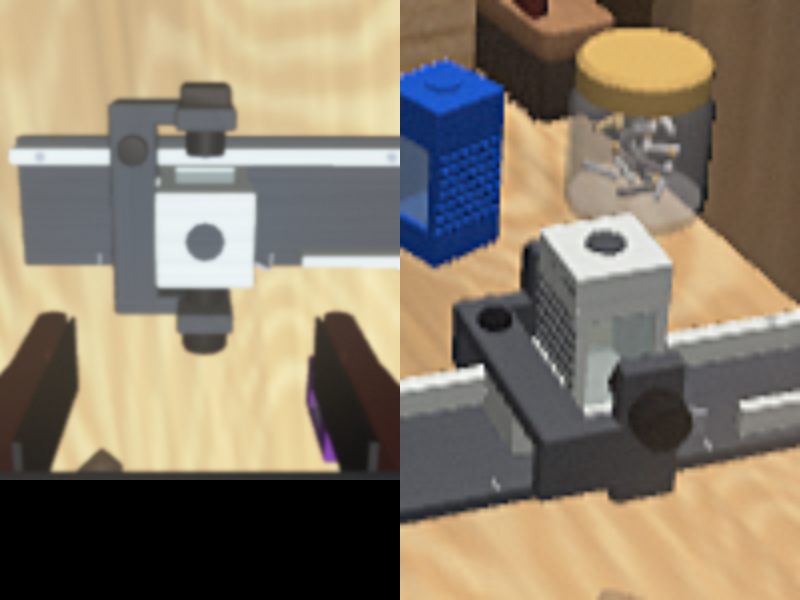

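The final view shows the cell upright and flush with the fence. It is centred between lamp and receiver, both at column 205 of the left crop, with its windows facing sideways and the ribbed side against the post. The fingers are clear and the jar is undisturbed.

```bash
python3 -c "
from plant import manip
print(manip.hand_in())"
```

```text
the job is handed in; nothing more can be done
None
```

The larger grey cell stands upright in the gauge, flush with the fence and against the stop post, with its clear faces toward lamp and receiver; I felt the post at about 12 N, let go, backed off and handed the job in at about 34 s; the jar and tape measure were not touched.

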